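# Clear the stock chest's sprung lid, then check and hold it below balance

## Robot

A 6-joint arm with a two-finger parallel gripper is mounted at the origin on the work surface. World frame = base frame: x ahead of the robot, y to its left, z up, the work surface at z = 0. Lengths are in m, angles in rad, forces in N, time in s.
With the tool pointing down it reaches from about 0.35 to 0.8 m from the base axis. Payload 7.3 kg.
Tool frame: the origin (TCP) lies on the centre line of the jaws, within the pads' length; the fingertips stand 22 mm ahead of it and the grasp point (between the pads) lies 3 mm ahead of it; z points along the fingers, y is the line along which they close (so a half turn about z gives the same grasp; the last joint's range is limited). The gripper opens to 85 mm and grips with 20 to 120 N. Pads are 22 mm wide; open, the fingers measure 114 mm over their backs; the gripper's body (76 mm by 85 mm) begins 54 mm behind the grasp point. The pads swing forward as they close: fully open they stand 13 mm farther back than shut.
Start: joints at [-1.409, 0.342, 1.524, -0, 1.275, -0.146], TCP at [0.159, -0.5, 0.253] pointing down, gripper open.
Joint ranges: [-2.53, 2.53], [-0.77, 2.02], [0.04, 2.7], [-1, 4.14], [0.28, 2.66], [-3.11, 3.11]. Speed limits (rad/s): [2.57, 2.57, 3.14, 3.14, 3.14, 3.14].

## Interface

Orientations are given as a unit quaternion [w, x, y, z].
In Python, from plant import state, grab_frame, camera_model, hand_in gives the robot as it stands. The module is installed in compiled form; this text tells all that it offers.
- The arm moves only by the tool servo_tool, never from a script. Its argument "commands" is one flat list of numbers, 5 for each row, row after row: the opening in per cent of the stroke, from 0 (shut) to 100 (fully open), then the shift along the world's x, y, z in m, then the turn about the world's z in rad. A call has exactly 8 rows; each row is the pose to reach, as a shift and turn from the pose commanded when the call began; what a row does not reach only later rows make up. A row lasts 1/10 s, in which the tool goes at most 50 mm and 8.59 degrees, less where a joint would pass 70% of its speed; a pose out of reach is approached as far as the arm can. A call with a gripper value outside its range is refused whole. The fingers move at their own pace and stop on an object; "grip_force" is the grip in N (left out, the last holds). Time passes only in rows, so rows that repeat a pose let the fingers close, or fill a call up. It gives the time, the measured TCP pose, the force, the opening and the grip force at its end, in the units of the state.
- state(): the state, without advancing time (a new reading comes with each control period).
- grab_frame(name): name is "scene" or "top" or "wrist"; returns the picture (480x640x3 uint8, red, green, blue); there is no depth.
- camera_model(name): a dict with "vertical_fov" (degrees; the focal length in pixels is half the picture's height over the tangent of half this angle, whatever the lens; pixels are square), "cx", "cy" (the principal point, pixels), "camera_from_world" (4x4, takes a point from world to camera coordinates); the wrist camera has in their place "mount" (4x4, takes a point from camera to tool coordinates, whose origin is the TCP and whose axes are the flange's). Camera axes: x right, y up, looking along -z (the intrinsics and any distortion apply to the point x, -y, -z); pixel columns grow to the right and rows downward; lengths in m; the calibration is good to about 2 mm. A picture is of the moment at which its call begins: read the wrist's pose just before it. camera_model takes no time and is no camera call.
- hand_in(): hands the job in; it is judged then, once.
The state is a dict: "time_s": time; "q": joint angles; "joint_vel": joint speeds; "tau": joint torques, N m; "tool_pos": TCP position; "orientation": TCP orientation; "contact_force": force on the tool from outside, world axes, zero at the start; "torque": the same for the moment, N m; "finger_gap": opening from 0.0 (shut) to 1.0 (fully open); "grip_force": force on a finger pad.
Only numpy, scipy, OpenCV 4.12 (cv2) and the standard library are available. Lean on these libraries where they do the work, as an engineer would, in place of code of your own. Each camera call takes 0.05 s, during which the arm holds its last target. There are 200 camera calls.

## Task

Two finished steel parts were left lying on the closed lid of the grey stock chest: first put the round bush into the round tub and the square block into the square bin. Then raise the chest's spring-loaded lid by its front bar to clearly past its balance point, keeping control so that it never springs up to its fully open stop, and bring it back down to just below the balance point. Finish while still holding it there, still and half open, and leave the can and the tape roll alone.

Things in the scene. Friction and masses are not known exactly. Their poses are not given: they have to be found in the camera images.
- bush_center (a point): centre (half-way up) of the round steel bush: a ring 38 mm in outer diameter with an 18 mm bore, 30 mm high, about 0.18 kg, standing on the closed lid with its bore (z) upright
- block_center (a point): centre (half-way up) of the square steel block: 36 x 36 mm (its x and y axes square to its sides), 30 mm high, with a 14 mm bore straight down, about 0.2 kg, standing on the closed lid
- tub_in (a point): centre of the inner floor of the round yellow tub, fixed on the bench: 150 mm outer diameter, 142 mm inside, rim 50 mm above the bench, inner floor 5 mm above the bench
- bin_in (a point): centre of the inner floor of the square yellow bin, fixed on the bench: 150 x 150 mm outside (x and y axes square to its sides), 140 x 140 mm inside, rim 50 mm above the bench, inner floor 5 mm above the bench
- chest: grey steel chest fixed on the bench; origin at the centre of its underside, x axis from its front (the bar side, nearest the robot) to its back (hinge side), 180 mm deep in x, 300 mm wide in y, 104 mm high to the top of the closed lid. The lid is a flat metal plate 180 x 300 x 4 mm, hinged along the back top edge
- lid_hinge (a point): point on the lid's hinge axis, mid-width, at the back top edge of the chest, 100 mm above the bench; the hinge axis runs along the chest's y
- lid_bar (a point): mid-point of the lid's round pull bar, which moves with the lid: 12 mm in diameter, 140 mm long, parallel to the hinge, 50 mm in front of the lid's front edge with open space between; it lies in the plane of the lid, 230 mm from the hinge axis, 106 mm above the bench when the lid is shut, carried at both ends by two 12 mm arms
- lid (a joint): opening angle of the lid in rad: 0 shut, grows as the bar goes up; fully open stop at 1.40. Hinge springs carry most of its weight: balance point at 0.85 rad (49 degrees). Let go below that it falls shut, above that it springs up to the stop. Clearly past balance means 0.95 rad or more; just below balance means about 0.72 rad (between 0.62 and 0.82). The bar needs less than 3 N to move
- can: bystander: grey can standing upright, 60 mm in diameter, 130 mm high; origin at the centre of its underside
- tape: bystander: black roll of tape lying flat, 100 mm in diameter, 25 mm high; origin at the centre of its underside
Things that resemble listed ones, but are neither listed nor needed, are in the scene too. Leave any green or turquoise look-alike of the part that bears bin_in alone.

How it is judged:
On the way, in this order (a step that is already met when the one before it is completed fails the run):
1. the bush lies in the round tub and the block in the square bin, let go (horizontal distance between bush_center and tub_in below 0.07 m and height (world z) of each of bush_center, block_center below 0.05 m and x of block_center in the frame of bin_in between -0.07 and 0.07 m and y of block_center in the frame of bin_in between -0.07 and 0.07 m and contact force between the fingers and bush below 0.1 N and contact force between the fingers and block below 0.1 N), for 0.2 s.
2. the lid is raised past its balance point, beyond 0.92 rad (value of joint lid above 0.92 rad), for 0.1 s.
At the end, for the whole second after the job is handed in: The fingers still hold the lid (contact force over 0.05 N), it is still (under 0.06 rad/s) at 0.62 to 0.82 rad, just below its balance point of 0.85; the bush lies in the round tub and the block in the square bin (value of joint lid between 0.62 and 0.82 rad and velocity of joint lid between -0.06 and 0.06 rad/s and contact force between the fingers and chest above 0.05 N and horizontal distance between bush_center and tub_in below 0.07 m and height (world z) of each of bush_center, block_center below 0.05 m and x of block_center in the frame of bin_in between -0.07 and 0.07 m and y of block_center in the frame of bin_in between -0.07 and 0.07 m); the arm keeps its last pose, push and grip.
It fails at once if the lid was raised (over 0.2 rad) before both parts were cleared into their containers (value of joint lid above 0.2 rad and (horizontal distance between bush_center and tub_in above 0.08 m or horizontal distance between block_center and bin_in above 0.1 m)).
It fails at once if the lid sprang up to its stop (over 1.3 rad) (value of joint lid above 1.3 rad).
It fails at once if the can was disturbed (moved over 30 mm) (distance of can from where it was at the start of the episode above 0.03 m).
It fails at once if the tape roll was disturbed (moved over 30 mm) (distance of tape from where it was at the start of the episode above 0.03 m).
It also fails if it takes over 70 s, if anything falls off the work surface, if the arm or the gripper's body presses on something with over 40 N, if the wrist force passes 120 N, or if a joint passes its speed limit or range.

## Working session

There is one attempt and no reset: what is moved stays moved. The work goes in short steps, Python scripts to look and compute and a tool call to move; the robot and the scene stay as the last step left them, time stands still between calls to the robot, and variables do not carry over. Pictures are saved under pics/ and viewed, at most 10 in all, crops included, and the job is handed in when it is done.

Besides the shell and the picture viewer there is one more tool, called by a JSON object that holds its "op" and its "data". servo_tool: Moves the arm, as the interface text tells. Its arguments: {"type":"object","properties":{"commands":{"type":"array","items":{"type":"number"}},"grip_force":{"type":"number"}},"required":["commands"]}

```bash
mkdir -p pics; cat > h.py <<'E'
import numpy as np, cv2
from plant import state, grab_frame, camera_model, hand_in
def save(name,fn):
    im=grab_frame(name); cv2.imwrite('pics/'+fn,cv2.cvtColor(im,cv2.COLOR_RGB2BGR)); return im
E
python3 - <<'E'
from h import *
print(state())
for n in ("scene","top","wrist"):
    print(n,camera_model(n)); save(n,n+"0.png")
a=cv2.imread('pics/scene0.png');
E
```

```text
{'time_s': 0.0, 'q': array([-1.40898038e+00,  3.42770436e-01,  1.52502988e+00, -2.18004041e-05,
        1.27536229e+00, -1.45995029e-01]), 'joint_vel': array([ 5.38370504e-05, -8.33988658e-04,  5.34167577e-04, -1.35264899e-03,
       -6.65684954e-04, -6.95713241e-04]), 'tau': array([-1.11494570e-03, -4.33678257e+01, -2.46010745e+01, -1.01221658e-04,
        7.81170151e-03, -3.29460704e-05]), 'tool_pos': array([ 0.1590199 , -0.49995812,  0.25259666]), 'orientation': array([-7.84869504e-04,  9.88179118e-01,  1.53301712e-01, -1.66345981e-05]), 'contact_force': array([-0.32991048, -0.32873754, -0.25339714]), 'torque': array([-0.05569405, -0.04358911, -0.01087221]), 'grip_force': 0.0, 'finger_gap': 0.9993265109782971}
scene {'vertical_fov': 50.680664083816666, 'cx': 317.2101383741287, 'cy': 237.8172155192974, 'camera_from_world': array([[-0.32738407,  0.94486511, -0.0070421 ,  0.07303913],
       [-0.73834893, -0.25116388,  0.6259054 ,  0.3199557 ],
       [ 0.58962745,  0.21011098,  0.7798672 , -1.75075962],
       [ 0.        ,  0.        ,  0.        ,  1.        ]])}
top {'vertical_fov': 50.478037172156455, 'cx': 325.64082454705965, 'cy': 243.63847880652793, 'camera_from_world': array([[ 0.02484877, -0.9996854 , -0.00341145,  0.10043763],
       [ 0.99323417,  0.0243009 ,  0.1135577 , -0.51798169],
       [-0.11343908, -0.00621014,  0.99352555, -1.58832143],
       [ 0.        ,  0.        ,  0.        ,  1.        ]])}
wrist {'vertical_fov': 71.65955463546538, 'cx': 311.87765657842994, 'cy': 236.27863169977522, 'mount': array([[-1.03460682e-03,  9.46533373e-01,  3.22604251e-01,
         8.39176723e-02],
       [ 9.99999143e-01,  1.23802924e-03, -4.25382057e-04,
         2.58687731e-03],
       [-8.02031809e-04,  3.22603535e-01, -9.46533843e-01,
        -1.20531317e-01],
       [ 0.00000000e+00,  0.00000000e+00,  0.00000000e+00,
         1.00000000e+00]])}
```

View pics/top0.png

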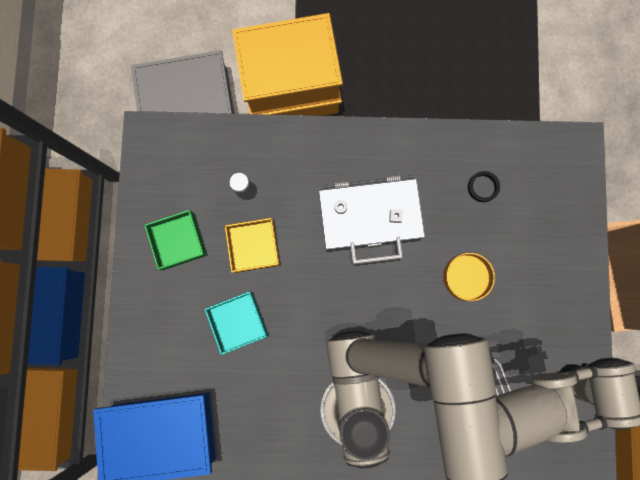

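View pics/scene0.png

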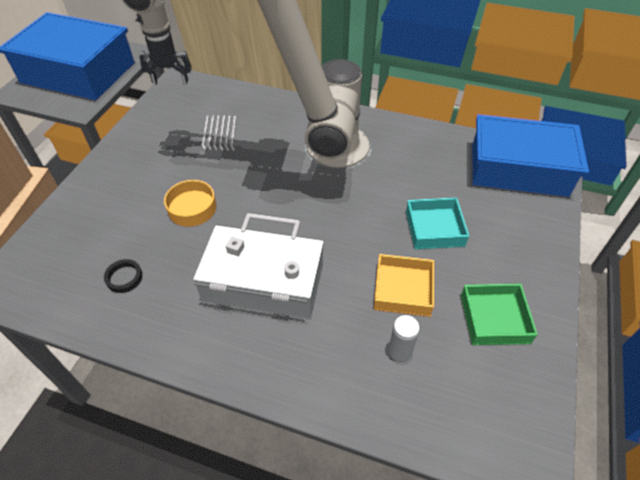

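Top view: the chest is at about (372,214), with the ring bush at (341,207), the square block at (397,215) and the bar at (376,258). The round yellow tub is at (470,277), the can at (239,183) and the tape at (484,186). There are three candidates for bin_in: yellow (252,245), green (174,240) and turquoise (236,323). The yellow one fits, since the text says yellow and rules out the green and turquoise look-alikes. In the scene view the bush is at (292,268), the block at (235,245), the yellow bin at (405,284) and the tub at (190,203). I'll confirm these in a crop.

```bash
python3 - <<'E'
import cv2,numpy as np
t=cv2.imread('pics/top0.png');s=cv2.imread('pics/scene0.png')
r=lambda im,x,y,w,h,W,H:cv2.resize(im[y:y+h,x:x+w],(W,H),interpolation=cv2.INTER_CUBIC)
A=r(t,310,170,120,100,400,333); B=r(s,190,205,140,116.__int__(),400,333)
C=r(t,215,205,120,80,400,267); D=r(s,360,240,120,80,400,267)
cv2.imwrite('pics/crop1.png',np.vstack([np.hstack([A,B]),np.hstack([C,D])]))
E
```

```text
File "<stdin>", line 4
    A=r(t,310,170,120,100,400,333); B=r(s,190,205,140,116.__int__(),400,333)
                                                         ^
SyntaxError: invalid decimal literal
```

```bash
python3 - <<'E'
import cv2,numpy as np
t=cv2.imread('pics/top0.png');s=cv2.imread('pics/scene0.png')
r=lambda im,x,y,w,h,W,H:cv2.resize(im[y:y+h,x:x+w],(W,H),interpolation=cv2.INTER_CUBIC)
A=r(t,310,170,120,100,400,333); B=r(s,190,205,144,120,400,333)
C=r(t,215,205,120,80,400,267); D=r(s,360,240,120,80,400,267)
cv2.imwrite('pics/crop1.png',np.vstack([np.hstack([A,B]),np.hstack([C,D])]))
E
```

```text
(no output)
```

View pics/crop1.png

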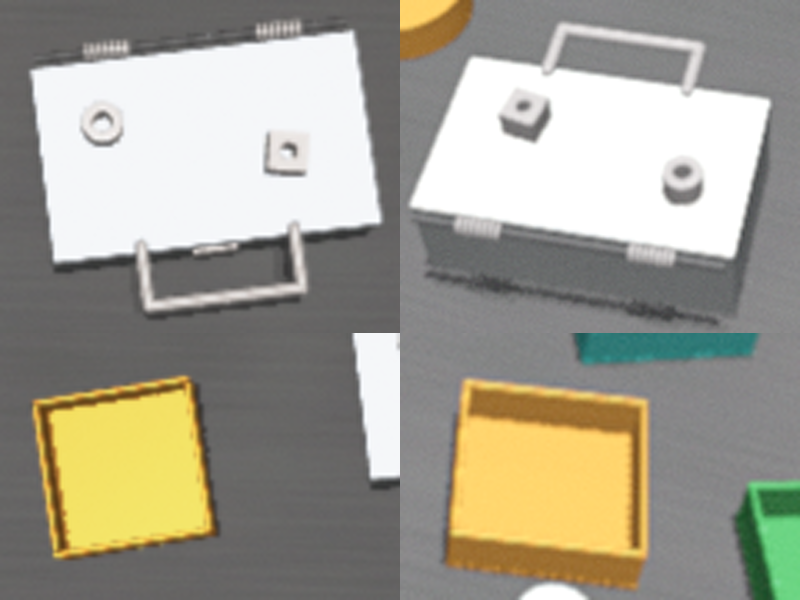

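The crop confirms the ring (bush) at top (340.6,206.9), the square block at top (396.7,215), and the yellow bin. Next I'll triangulate these points.

```bash
cat >> h.py <<'E'
def P(n):
    c=camera_model(n); f=240/np.tan(np.radians(c['vertical_fov'])/2)
    K=np.array([[f,0,c['cx']],[0,f,c['cy']],[0,0,1]])
    return K@np.diag([1,-1,-1])@c['camera_from_world'][:3]
def tri(a,b,na='top',nb='scene'):
    X=cv2.triangulatePoints(P(na),P(nb),np.float64(a).reshape(2,1),np.float64(b).reshape(2,1)); return (X[:3]/X[3]).ravel()
def onz(p,z,Pm):
    M=np.c_[Pm[:,0],Pm[:,1],Pm[:,2]*z+Pm[:,3]]; v=np.linalg.solve(M,[p[0],p[1],1]); return v[:2]/v[2]
E
python3 - <<'E'
from h import *
np.set_printoptions(precision=4,suppress=True)
for n,a,b in [('bush',(340.6,206.9),(291.9,266.9)),('block',(396.7,215),(234.6,243.2)),
 ('fr-',(424.3,236.3),(215.2,226.2)),('fr+',(326.5,249.2),(323.2,240.3)),('bk+',(319.6,191),(311.3,297.5)),('bk-',(416.5,179.3),(194.7,280.2)),
 ('bar-',(400.9,256.7),(248.3,215.1)),('bar+',(354.4,262.1),(298.7,221.9)),('can',(239,182),(405,324)),
 ('bin1',(224.9,225.7),(360+(647-400)/3.333,240+(400-333)/3.333))]: print(n,tri(a,b))
T=P('top')
print('bush@.134',onz((340.6,206.9),.134,T),'block',onz((396.7,215),.134,T))
im=cv2.imread('pics/top0.png');hsv=cv2.cvtColor(im,cv2.COLOR_BGR2HSV);m=cv2.inRange(hsv,(12,100,80),(35,255,255))
n,l,st,c=cv2.connectedComponentsWithStats(m)
for i in range(1,n):
    if st[i,4]>800 and st[i,1]>200:
        p,_=cv2.findContours((l==i).astype('uint8'),cv2.RETR_EXTERNAL,cv2.CHAIN_APPROX_NONE);e=cv2.minAreaRect(p[0])
        print(st[i],e,onz(e[0],.05,T),[onz(q,.05,T) for q in cv2.boxPoints(e)])
print('tape',onz((484,186),.0125,T))
print('chest bar z.106',onz((400.9,256.7),.106,T),onz((354.4,262.1),.106,T))
for p in [(424.3,236.3),(326.5,249.2),(319.6,191),(416.5,179.3)]: print(onz(p,.104,T))
E
```

```text
bush [0.6166 0.0702 0.1276]
block [ 0.5954 -0.098   0.1296]
fr- [ 0.5375 -0.1874  0.0987]
fr+ [0.4902 0.11   0.1006]
bk+ [0.6694 0.1375 0.0986]
bk- [ 0.7142 -0.1613  0.0946]
bar- [ 0.4731 -0.1162  0.1017]
bar+ [0.4527 0.0253 0.1032]
can [0.685  0.3768 0.1316]
bin1 [0.5398 0.401  0.2029]
bush@.134 [0.6153 0.0705] block [ 0.5948 -0.0977]
[ 225  218   55   55 2417] ((251.58668518066406, 245.06358337402344), (49.114471435546875, 49.646671295166016), 81.25383758544922) [0.5028 0.3453] [array([0.5657, 0.4371]), array([0.5935, 0.2833]), array([0.4406, 0.2543]), array([0.4133, 0.4065])]
[ 609  237   31   94 1342] ((624.0, 283.5), (93.0, 30.0), 90.0) [ 0.4112 -0.8158] [array([ 0.5557, -0.7749]), array([ 0.558 , -0.8688]), array([ 0.2696, -0.8559]), array([ 0.2673, -0.7639])]
[ 443  253   52   48 1984] ((468.5, 276.5), (47.0, 51.0), 90.0) [ 0.421  -0.3339] [array([ 0.4925, -0.2548]), array([ 0.4964, -0.4141]), array([ 0.3502, -0.4123]), array([ 0.3463, -0.2546])]
[   0  260   19  114 1583] ((9.0, 316.5), (18.0, 113.0), 0.0) [0.2622 1.0868] [array([0.0909, 1.098 ]), array([0.4365, 1.1318]), array([0.4379, 1.0753]), array([0.0923, 1.0429])]
[  18  369   59  102 5016] ((46.885536193847656, 419.93084716796875), (50.71796417236328, 104.4263687133789), 4.5739216804504395) [-0.044   0.9424] [array([-0.1909,  1.018 ]), array([0.1143, 1.021 ]), array([0.1061, 0.8652]), array([-0.1985,  0.8656])]
[ 615  426   25   54 1216] ((627.0, 452.5), (53.0, 24.0), 90.0) [-0.0936 -0.8038] [array([-0.0178, -0.771 ]), array([-0.0159, -0.8431]), array([-0.1686, -0.8362]), array([-0.1704, -0.765 ])]
tape [ 0.7184 -0.3966]
chest bar z.106 [ 0.4725 -0.1153] [0.4528 0.0247]
[ 0.5366 -0.186 ]
[0.49   0.1097]
[0.6689 0.1353]
[ 0.7127 -0.1615]
```

Triangulated heights fit the text: part tops 0.128–0.130 m (text 0.134), the bar 0.102 (0.106) and the lid about 0.099 (0.104). The hinge comes out near (0.691,-0.013), with a chest yaw of about 0.145 rad. I'll move over the lid for a close view.

{"op": "servo_tool", "data": {"commands": [100,0.02,0.02,0.02,0.06,100,0.05,0.055,0.04,0.16,100,0.085,0.09,0.047,0.27,100,0.115,0.125,0.047,0.38,100,0.15,0.16,0.047,0.49,100,0.185,0.2,0.047,0.6,100,0.22,0.235,0.047,0.71,100,0.25,0.27,0.047,0.82]}}

```text
time_s: 0.95
tool_pos: [0.4102, -0.2286, 0.3003]
orientation: [0.0, 0.844, 0.536, 0.0]
contact_force: [-0.1, -0.7, 0.3]
finger_gap: 0.998
grip_force: 0.0
```

{"op": "servo_tool", "data": {"commands": [100,0.03,0.035,0,0.1,100,0.06,0.07,0,0.2,100,0.09,0.105,0,0.3,100,0.12,0.14,0,0.4,100,0.15,0.17,0,0.5,100,0.18,0.2,0,0.59,100,0.196,0.216,0,0.59,100,0.196,0.216,0,0.59]}}

```text
time_s: 1.75
tool_pos: [0.6063, -0.0118, 0.299]
orientation: [-0.001, 0.652, 0.758, -0.0]
contact_force: [-0.4, 0.2, 0.2]
finger_gap: 1.0
grip_force: 0.0
```

```bash
cat >> h.py <<'E'
from scipy.spatial.transform import Rotation as Ro
def PW(s):
    c=camera_model('wrist'); f=240/np.tan(np.radians(c['vertical_fov'])/2)
    K=np.array([[f,0,c['cx']],[0,f,c['cy']],[0,0,1]])
    T=np.eye(4); w,x,y,z=s['orientation']; T[:3,:3]=Ro.from_quat([x,y,z,w]).as_matrix(); T[:3,3]=s['tool_pos']
    return K@np.diag([1,-1,-1])@np.linalg.inv(T@c['mount'])[:3]
def st():
    s=state(); w,x,y,z=s['orientation']; R=Ro.from_quat([x,y,z,w]).as_matrix()
    print(round(s['time_s'],2),s['tool_pos'].round(4),'yaw',np.arctan2(R[1,0],R[0,0]).round(4),'F',s['contact_force'].round(2),'gap',round(float(s['finger_gap']),3),'grip',round(float(s['grip_force']),1)); return s
E
python3 - <<'E'
from h import *
s=st(); im=save('wrist','w1.png'); np.save('w1.npy',PW(s))
E
```

```text
1.75 [ 0.6063 -0.0118  0.299 ] yaw 1.7212 F [-0.37  0.24  0.19] gap 1.0 grip 0.0
```

View pics/w1.png

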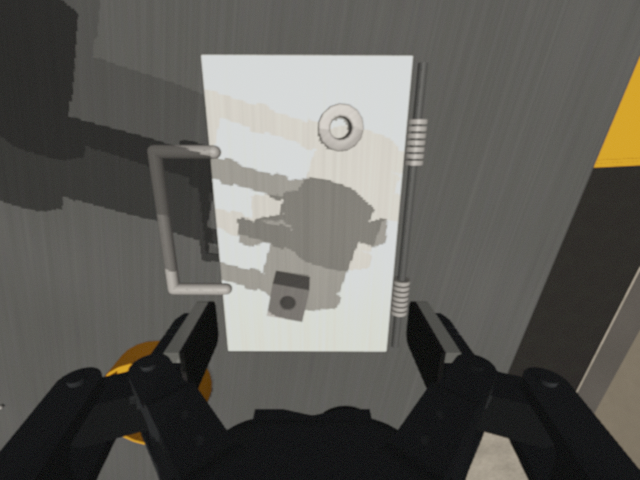

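The wrist view shows the bush top at (341,127) and the block bore at (288,303), with top-face corners at about (274,286), (310,291), (304,321) and (267,316). The bar runs from (156,152) to (172,288). I'll measure these more precisely.

```bash
cat > m.py <<'E'
from h import *
np.set_printoptions(precision=4,suppress=True)
W=np.load('w1.npy');T=P('top')
def t2(a,b):
    X=cv2.triangulatePoints(T,W,np.float64(a).reshape(2,1),np.float64(b).reshape(2,1));return (X[:3]/X[3]).ravel()
print('bush',t2((340.6,206.9),(341,127)),onz((341,127),.134,W))
print('block',t2((396.7,215),(288,303)),onz((288,303),.134,W))
c=np.array([onz(p,.134,W) for p in [(274,286),(310,291),(304,321),(267,316)]]);print(c,c.mean(0))
d=np.diff(np.r_[c,c[:1]],axis=0);print(np.hypot(*d.T),np.degrees(np.arctan2(d[:,1],d[:,0])))
print('bar',onz((156,152),.106,W),onz((172,288),.106,W), t2((354.4,262.1),(156,152)),t2((400.9,256.7),(172,288)))
k=np.array([onz(p,.104,W) for p in [(202,55),(412,55),(387,351),(229,351)]]);print('lid',k,k.mean(0))
im=cv2.imread('pics/w1.png'); cr=lambda x,y:cv2.resize(im[y:y+60,x:x+80],(400,300),interpolation=cv2.INTER_CUBIC)
cv2.imwrite('pics/c2.png',np.hstack([cr(300,97),cr(250,268)]))
E
python3 m.py
```

```text
bush [0.6227 0.0693 0.0945] [0.6193 0.0685]
block [ 0.5953 -0.0978  0.1355] [ 0.597  -0.0995]
[[ 0.5814 -0.0832]
 [ 0.6163 -0.0834]
 [ 0.6153 -0.1173]
 [ 0.5783 -0.1171]] [ 0.5978 -0.1002]
[0.0348 0.0339 0.037  0.034 ] [ -0.2206 -91.6752 179.7343  84.7208]
bar [0.4575 0.0218] [ 0.4741 -0.1165] [0.4536 0.0231 0.0976] [ 0.473  -0.1158  0.1052]
lid [[ 0.4951  0.1081]
 [ 0.6709  0.1345]
 [ 0.7161 -0.1616]
 [ 0.5386 -0.1885]] [ 0.6052 -0.0269]
```

View pics/c2.png

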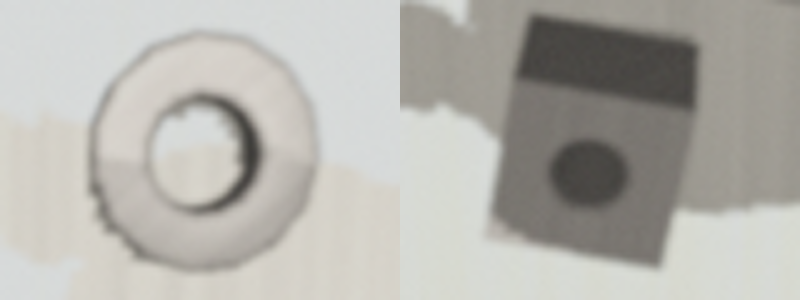

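Bush at about (0.617,0.0695). The block is at (0.596,-0.099) with a yaw of about -0.02. I'll hover over the bush.

{"op": "servo_tool", "data": {"commands": [80,0.004,0.03,-0.02,0,80,0.008,0.06,-0.05,0,75,0.012,0.0835,-0.08,0,75,0.012,0.0835,-0.1,0,75,0.012,0.0835,-0.12,0,75,0.012,0.0835,-0.13,0,75,0.012,0.0835,-0.13,0,75,0.012,0.0835,-0.13,0]}}

```text
time_s: 2.6
tool_pos: [0.6173, 0.0684, 0.1713]
orientation: [0.0, 0.654, 0.757, 0.0]
contact_force: [0.0, 0.2, 0.6]
finger_gap: 0.751
grip_force: 0.0
```

```bash
python3 - <<'E'
from h import *
s=st(); im=save('wrist','w2.png'); W=PW(s)
# silhouettes: project expected bush top circle at candidate centre
a=np.linspace(0,6.28,60)
for cx,cy,col in [(.617,.0695,(0,0,255))]:
    X=np.c_[cx+.019*np.cos(a),cy+.019*np.sin(a),0*a+.134,0*a+1]@W.T; q=(X[:,:2]/X[:,2:]).astype(int)
    b=cv2.imread('pics/w2.png'); cv2.polylines(b,[q],True,col,1)
cv2.imwrite('pics/w2o.png',b)
E
```

```text
2.6 [0.6173 0.0684 0.1713] yaw 1.7168 F [0.02 0.21 0.55] gap 0.751 grip 0.0
```

View pics/w2o.png

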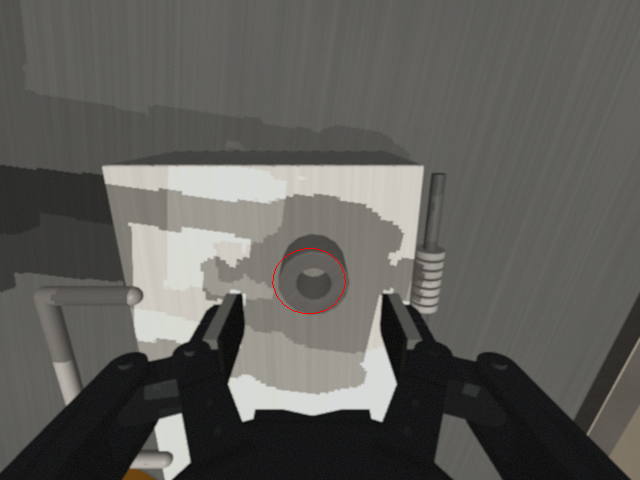

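The bush top is at about (314,281), 4 px (2 mm) from the predicted circle, and centred between the fingers. Descend and grip.

{"op": "servo_tool", "data": {"commands": [75,0.002,0.001,-0.015,0,75,0.002,0.001,-0.03,0,75,0.002,0.001,-0.039,0,75,0.002,0.001,-0.039,0,35,0.002,0.001,-0.039,0,30,0.002,0.001,-0.039,0,30,0.002,0.001,-0.039,0,30,0.002,0.001,-0.039,0], "grip_force": 50}}

```text
time_s: 3.45
tool_pos: [0.6196, 0.0701, 0.1323]
orientation: [0.001, 0.653, 0.757, 0.001]
contact_force: [-0.3, 0.0, 3.8]
finger_gap: 0.413
grip_force: 50.6
```

{"op": "servo_tool", "data": {"commands": [0,0,0,0.02,0,0,0,0,0.06,0,0,-0.01,-0.02,0.09,0,0,-0.03,-0.06,0.1,0,0,-0.05,-0.1,0.1,0,0,-0.07,-0.14,0.1,0,0,-0.09,-0.18,0.1,0,0,-0.11,-0.22,0.1,0]}}

```text
time_s: 4.25
tool_pos: [0.5079, -0.1511, 0.2312]
orientation: [0.0, 0.653, 0.757, 0.0]
contact_force: [0.9, -0.4, -2.5]
finger_gap: 0.419
grip_force: 50.5
```

{"op": "servo_tool", "data": {"commands": [0,-0.02,-0.045,0,0,0,-0.04,-0.09,0,0,0,-0.06,-0.13,0,0,0,-0.08,-0.165,0,0,0,-0.089,-0.185,0,0,0,-0.089,-0.185,-0.04,0,0,-0.089,-0.185,-0.08,0,0,-0.089,-0.185,-0.08,0]}}

```text
time_s: 5.05
tool_pos: [0.4174, -0.3326, 0.1465]
orientation: [-0.006, 0.654, 0.757, 0.001]
contact_force: [-0.5, 0.7, -1.7]
finger_gap: 0.413
grip_force: 50.8
```

```bash
python3 - <<'E'
from h import *
s=st(); im=save('wrist','w3.png'); W=PW(s)
b=cv2.imread('pics/w3.png');a=np.linspace(0,6.28,80)
X=np.c_[.421+.071*np.cos(a),-.3345+.071*np.sin(a),0*a+.05,0*a+1]@W.T; q=(X[:,:2]/X[:,2:]).astype(int)
cv2.polylines(b,[q],True,(0,0,255),1); cv2.imwrite('pics/w3o.png',b)
E
```

```text
5.05 [ 0.4174 -0.3326  0.1465] yaw 1.717 F [-0.53  0.74 -1.69] gap 0.413 grip 50.8
```

View pics/w3o.png

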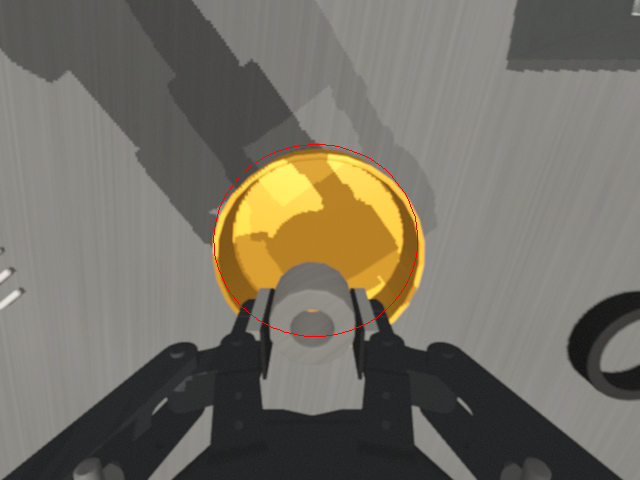

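The bush is held and centred over the tub, whose rim spans x 213–425 and matches the prediction within a few mm. Lower it, release, and go up.

{"op": "servo_tool", "data": {"commands": [0,0.002,-0.002,-0.035,0,0,0.002,-0.002,-0.07,0,0,0.002,-0.002,-0.095,0,0,0.002,-0.002,-0.107,0,0,0.002,-0.002,-0.107,0,65,0.002,-0.002,-0.107,0,65,0.002,-0.002,-0.107,0,65,0.002,-0.002,-0.107,0]}}

```text
time_s: 5.9
tool_pos: [0.4228, -0.3376, 0.0459]
orientation: [0.002, 0.653, 0.757, -0.0]
contact_force: [-0.4, -0.5, 0.2]
finger_gap: 0.649
grip_force: 0.0
```

{"op": "servo_tool", "data": {"commands": [65,0,0,0.03,0,65,0,0,0.07,0,70,0,0,0.12,-0.06,75,0,0.01,0.16,-0.12,75,0.025,0.035,0.18,-0.166,75,0.05,0.07,0.18,-0.166,75,0.075,0.105,0.18,-0.166,75,0.1,0.14,0.18,-0.166]}}

```text
time_s: 6.7
tool_pos: [0.5229, -0.1956, 0.2258]
orientation: [0.001, 0.714, 0.7, 0.0]
contact_force: [1.1, -0.7, 1.0]
finger_gap: 0.753
grip_force: 0.0
```

{"op": "servo_tool", "data": {"commands": [75,0.02,0.03,0,0,75,0.045,0.06,0,0,75,0.065,0.085,-0.01,0,75,0.0745,0.0975,-0.03,0,75,0.0745,0.0975,-0.045,0,75,0.0745,0.0975,-0.053,0,75,0.0745,0.0975,-0.053,0,75,0.0745,0.0975,-0.053,0]}}

```text
time_s: 7.5
tool_pos: [0.5968, -0.0999, 0.1723]
orientation: [0.001, 0.714, 0.7, 0.0]
contact_force: [1.0, 0.8, -0.1]
finger_gap: 0.748
grip_force: 0.0
```

```bash
python3 - <<'E'
from h import *
s=st(); save('wrist','w4.png'); W=PW(s); save('top','t4.png')
b=cv2.imread('pics/w4.png'); c,d=np.cos(-.02),np.sin(-.02)
Q=np.array([[-1,-1],[1,-1],[1,1],[-1,1]])*.018@np.array([[c,d],[-d,c]])+[.5965,-.099]
X=np.c_[Q,[.134]*4,[1]*4]@W.T; q=(X[:,:2]/X[:,2:]).astype(int)
cv2.polylines(b,[q],True,(0,0,255),1)
t=cv2.imread('pics/t4.png')
cv2.imwrite('pics/w4o.png',np.hstack([b[150:450,120:520],cv2.resize(t[170:320,420:540],(360,450))[75:375]]))
E
```

```text
7.5 [ 0.5968 -0.0999  0.1723] yaw 1.551 F [ 0.95  0.81 -0.1 ] gap 0.748 grip 0.0
```

View pics/w4o.png

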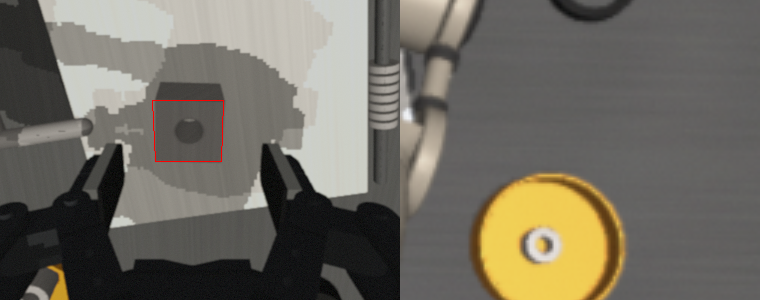

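The block matches the predicted outline and sits centred between the fingers. The bush lies in the tub. Descend and grip.

{"op": "servo_tool", "data": {"commands": [65,0,0.001,-0.015,0,65,0,0.001,-0.03,0,65,0,0.001,-0.039,0,65,0,0.001,-0.039,0,35,0,0.001,-0.039,0,0,0,0.001,-0.039,0,0,0,0.001,-0.039,0,0,0,0.001,-0.039,0], "grip_force": 50}}

```text
time_s: 8.4
tool_pos: [0.597, -0.0986, 0.1334]
orientation: [0.001, 0.714, 0.7, 0.0]
contact_force: [-0.1, -1.1, 4.5]
finger_gap: 0.407
grip_force: 51.8
```

{"op": "servo_tool", "data": {"commands": [0,0,0,0.02,0,0,0,0,0.06,0,0,-0.003,0.02,0.09,0,0,-0.012,0.06,0.1,0,0,-0.021,0.1,0.1,0,0,-0.03,0.145,0.1,0,0,-0.039,0.19,0.1,0,0,-0.05,0.235,0.1,0]}}

```text
time_s: 9.2
tool_pos: [0.5459, 0.1384, 0.2321]
orientation: [-0.0, 0.714, 0.7, 0.0]
contact_force: [0.5, -0.7, -1.8]
finger_gap: 0.412
grip_force: 51.1
```

{"op": "servo_tool", "data": {"commands": [0,-0.01,0.045,0,0,0,-0.02,0.09,0,0,0,-0.03,0.135,0,0,0,-0.038,0.175,0,0,0,-0.0435,0.2,0,0,0,-0.0435,0.2085,-0.04,0,0,-0.0435,0.2085,-0.08,0,0,-0.0435,0.2085,-0.08,0]}}

```text
time_s: 10.0
tool_pos: [0.4996, 0.344, 0.1464]
orientation: [-0.002, 0.713, 0.701, -0.006]
contact_force: [-0.0, -0.7, -1.7]
finger_gap: 0.412
grip_force: 51.0
```

```bash
python3 - <<'E'
from h import *
s=st(); im=save('wrist','w5.png'); W=PW(s)
b=cv2.imread('pics/w5.png')
Q=np.array([[.5657,.4371],[.5935,.2833],[.4406,.2543],[.4133,.4065]])
X=np.c_[Q,[.05]*4,[1]*4]@W.T; q=(X[:,:2]/X[:,2:]).astype(int)
cv2.polylines(b,[q],True,(0,0,255),1); cv2.imwrite('pics/w5o.png',b)
E
```

```text
10.0 [0.4996 0.344  0.1464] yaw 1.5528 F [-0.02 -0.69 -1.68] gap 0.412 grip 51.0
```

View pics/w5o.png

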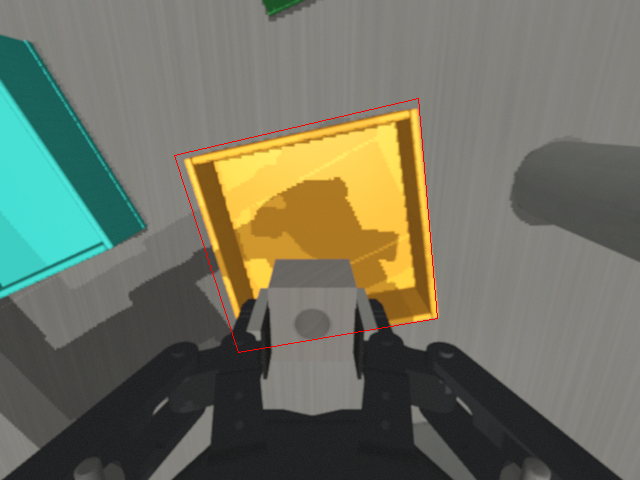

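The block is held over the yellow bin, with the bin centre only a few mm off the prediction. Lower, release, rise, and head for the bar.

{"op": "servo_tool", "data": {"commands": [0,0.002,0,-0.035,0,0,0.002,0,-0.07,0,0,0.002,0,-0.095,0,0,0.002,0,-0.107,0,0,0.002,0,-0.107,0,65,0.002,0,-0.107,0,65,0.002,0,-0.107,0,65,0.002,0,-0.107,0]}}

```text
time_s: 10.85
tool_pos: [0.506, 0.3456, 0.0472]
orientation: [0.001, 0.714, 0.7, 0.002]
contact_force: [0.1, -0.6, -0.6]
finger_gap: 0.65
grip_force: 0.0
```

{"op": "servo_tool", "data": {"commands": [65,0,0,0.03,0,65,0,0,0.07,0,65,0,0,0.12,0.04,65,-0.003,-0.02,0.16,0.08,65,-0.008,-0.06,0.18,0.12,60,-0.013,-0.105,0.18,0.165,55,-0.018,-0.15,0.18,0.165,50,-0.02,-0.19,0.18,0.165]}}

```text
time_s: 11.65
tool_pos: [0.4845, 0.1535, 0.2267]
orientation: [0.001, 0.654, 0.757, 0.001]
contact_force: [0.6, -0.1, -0.5]
finger_gap: 0.499
grip_force: 0.0
```

{"op": "servo_tool", "data": {"commands": [50,-0.002,-0.04,0,0,50,-0.006,-0.08,0,0,50,-0.01,-0.12,0,0,50,-0.014,-0.16,-0.01,0,50,-0.018,-0.19,-0.02,0,50,-0.02,-0.201,-0.03,0,50,-0.02,-0.201,-0.035,0,50,-0.02,-0.201,-0.035,0]}}

```text
time_s: 12.45
tool_pos: [0.4649, -0.045, 0.19]
orientation: [-0.0, 0.654, 0.757, 0.0]
contact_force: [-0.5, -0.3, -0.2]
finger_gap: 0.502
grip_force: 0.0
```

```bash
python3 - <<'E'
from h import *
s=st(); save('wrist','w6.png'); W=PW(s); save('top','t6.png')
b=cv2.imread('pics/w6.png')
for z in (.106,):
  Q=np.array([.465,-.046])+np.array([[-np.sin(.1455),np.cos(.1455)]])*np.array([[-.07],[.07]])
  X=np.c_[Q,[z]*2,[1]*2]@W.T; q=(X[:,:2]/X[:,2:]).astype(int); print(q)
  cv2.polylines(b,[q],True,(0,0,255),1)
t=cv2.imread('pics/t6.png')
cv2.imwrite('pics/w6o.png',np.hstack([b[100:460,100:540],cv2.resize(t[200:290,200:290],(360,360))]))
E
```

```text
12.45 [ 0.4649 -0.045   0.19  ] yaw 1.7166 F [-0.47 -0.29 -0.17] gap 0.502 grip 0.0
[[310 342]
 [309 143]]
```

View pics/w6o.png

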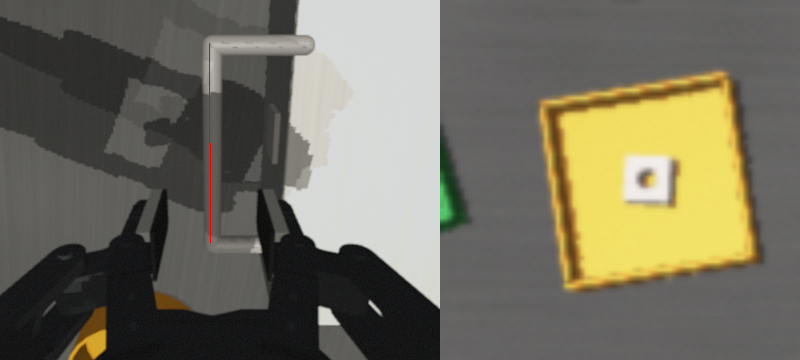

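The block lies in the yellow bin. The bar is centred between the fingers at about 3 mm +x of the prediction. Descend and grip.

{"op": "servo_tool", "data": {"commands": [50,0.003,0,-0.03,0,50,0.003,0,-0.06,0,50,0.003,0,-0.075,0,50,0.003,0,-0.08,0,50,0.003,0,-0.08,0,20,0.003,0,-0.08,0,0,0.003,0,-0.08,0,0,0.003,0,-0.08,0], "grip_force": 30}}

```text
time_s: 13.35
tool_pos: [0.4651, -0.0462, 0.1109]
orientation: [-0.002, 0.653, 0.757, -0.002]
contact_force: [-12.5, -4.6, 10.5]
finger_gap: 0.125
grip_force: 29.2
```

{"op": "servo_tool", "data": {"commands": [0,0,0,0,0,0,0,0,0,0,0,0,0,0.001,0,0,0,0,0.003,0,0,0,0,0.006,0,0,0,0,0.01,0,0,0,0,0.01,0,0,0,0,0.01,0]}}

```text
time_s: 14.15
tool_pos: [0.4654, -0.0462, 0.1201]
orientation: [-0.002, 0.653, 0.757, -0.002]
contact_force: [-7.8, -5.1, -2.1]
finger_gap: 0.125
grip_force: 29.4
```

```bash
python3 - <<'E'
from h import *
s=st(); print(s['torque'])
E
```

```text
14.15 [ 0.4654 -0.0462  0.1201] yaw 1.7174 F [-7.77 -5.07 -2.09] gap 0.125 grip 29.4
[-0.75756556  1.38001162 -0.01430821]
```

Gripped. The command sits about 2.5 mm too far in +x, giving -8 N at roughly 3 N/mm. I'll trim that and follow the arc to θ≈0.25.

{"op": "servo_tool", "data": {"commands": [0,-0.001,-0.0005,0.003,0,0,-0.002,-0.001,0.008,0,0,-0.0014,-0.001,0.0131,0,0,-0.0002,-0.0007,0.0244,0,0,0.0006,-0.0006,0.03,0,0,0.0014,-0.0005,0.0357,0,0,0.0026,-0.0003,0.0415,0,0,0.0037,-0.0002,0.0468,0]}}

```text
time_s: 14.95
tool_pos: [0.4729, -0.0452, 0.1682]
orientation: [0.001, 0.654, 0.757, 0.001]
contact_force: [5.0, 6.0, -5.4]
finger_gap: 0.126
grip_force: 29.3
```

```bash
python3 - <<'E'
from h import *
s=st(); print(s['torque'])
E
```

```text
14.95 [ 0.4729 -0.0452  0.1682] yaw 1.7166 F [ 4.95  5.98 -5.4 ] gap 0.126 grip 29.3
[ 0.97821673 -0.35717747 -0.01875779]
```

{"op": "servo_tool", "data": {"commands": [0,0.0026,0.0012,0.0066,0,0,0.0051,0.0016,0.0153,0,0,0.0078,0.002,0.0239,0,0,0.011,0.0025,0.0323,0,0,0.0146,0.003,0.0406,0,0,0.0183,0.0035,0.0487,0,0,0.0225,0.0041,0.0566,0,0,0.0258,0.0046,0.0626,0]}}

```text
time_s: 15.75
tool_pos: [0.4994, -0.0413, 0.2308]
orientation: [0.001, 0.654, 0.757, 0.001]
contact_force: [8.5, 3.1, -8.7]
finger_gap: 0.126
grip_force: 29.3
```

{"op": "servo_tool", "data": {"commands": [0,0.0045,0.0005,0.0052,0,0,0.0104,0.0015,0.0122,0,0,0.0157,0.0022,0.0194,0,0,0.0212,0.003,0.0265,0,0,0.0271,0.0039,0.0332,0,0,0.0332,0.0048,0.0398,0,0,0.0395,0.0057,0.046,0,0,0.0395,0.0057,0.046,0]}}

```text
time_s: 16.55
tool_pos: [0.5369, -0.0357, 0.2779]
orientation: [0.0, 0.654, 0.757, -0.0]
contact_force: [-7.2, 1.2, 5.8]
finger_gap: 0.122
grip_force: 29.9
```

{"op": "servo_tool", "data": {"commands": [0,0.003,0.0005,0.0034,0,0,0.0056,0.001,0.0064,0,0,0.009,0.0015,0.0091,0,0,0.0125,0.002,0.0121,0,0,0.0196,0.003,0.0174,0,0,0.0269,0.0041,0.0225,0,0,0.0307,0.0046,0.0249,0,0,0.0307,0.0046,0.0249,0]}}

```text
time_s: 17.35
tool_pos: [0.5682, -0.0311, 0.3029]
orientation: [0.001, 0.654, 0.757, 0.0]
contact_force: [-5.5, 0.6, 8.5]
finger_gap: 0.124
grip_force: 31.1
```

{"op": "servo_tool", "data": {"commands": [0,0,0,0,0,0,0,0,0,0,0,0,0,0,0,0,0,0,0,0,0,0,0,0,0,0,0,0,0,0,0,0,0,0,0,0,0,0,0,0]}}

```text
time_s: 18.15
tool_pos: [0.5677, -0.0311, 0.3026]
orientation: [0.001, 0.654, 0.757, 0.0]
contact_force: [-6.2, 1.3, 7.9]
finger_gap: 0.125
grip_force: 31.1
```

```bash
python3 - <<'E'
from h import *
# lid angle from top view: track bar end pixels vs model
s=st(); t=save('top','t7.png'); sc=save('scene','s7.png')
h=np.array([.692,-.013,.1]); ux=np.array([.9895,.145,0]); uy=np.array([-.145,.9895,0])
g=s['tool_pos']-[0,0,.003]-h; print('theta from z,x',np.arctan2(g[2],-(g@ux))-.026, np.hypot(g[2],g@ux))
# fraction of edge match in scene image: lid front edge line & bar, score over theta
for nm,im in (('top',t),('scene',sc)):
    G=cv2.cvtColor(im,cv2.COLOR_RGB2GRAY); E=np.hypot(cv2.Sobel(G,5,1,0),cv2.Sobel(G,5,0,1)); E=cv2.GaussianBlur(E,(0,0),1.2)
    best=[]
    for th in np.arange(.5,1.35,.02):
        c,d=np.cos(th),np.sin(th); pts=[]
        for r,w,n in ((.18,.15,.004),(.18,.15,0)):
            for y in np.linspace(-w,w,150): pts.append(h+ux*(-r*c-n*d)+uy*y+np.array([0,0,r*d+n*c]))
        X=np.c_[pts,np.ones(len(pts))]@P(nm).T; q=(X[:,:2]/X[:,2:]).round().astype(int)
        best.append((E[q[:,1].clip(0,479),q[:,0].clip(0,639)].mean(),th))
    print(nm,[(round(float(a)),round(float(b),2)) for a,b in sorted(best)[::-1][:4]])
E
```

```text
18.15 [ 0.5677 -0.0311  0.3026] yaw 1.7168 F [-6.24  1.28  7.91] gap 0.125 grip 31.1
theta from z,x 0.9830109900728059 0.23585067601847648
top [(156, 0.98), (144, 1.0), (138, 0.96), (122, 0.72)]
scene [(179, 1.0), (179, 1.02), (171, 0.98), (168, 1.04)]
```

The lid is at θ≈0.99 by arm geometry and by both cameras. Now bring it down slowly to about 0.72.

{"op": "servo_tool", "data": {"commands": [0,-0.0064,-0.0009,-0.0029,0,0,-0.0136,-0.002,-0.008,0,0,-0.0207,-0.003,-0.0135,0,0,-0.0275,-0.004,-0.0192,0,0,-0.034,-0.0049,-0.0253,0,0,-0.0403,-0.0059,-0.0316,0,0,-0.0448,-0.0065,-0.0365,0,0,-0.0478,-0.007,-0.04,0]}}

```text
time_s: 19.05
tool_pos: [0.5193, -0.0383, 0.2601]
orientation: [-0.0, 0.654, 0.757, -0.0]
contact_force: [-0.5, 1.0, 0.5]
finger_gap: 0.122
grip_force: 30.0
```

{"op": "servo_tool", "data": {"commands": [0,0,0,0,0,0,0,0,0,0,0,0,0,0,0,0,0,0,0,0,0,0,0,0,0,0,0,0,0,0,0,0,0,0,0,0,0,0,0,0]}}

```text
time_s: 19.85
tool_pos: [0.5199, -0.0382, 0.2607]
orientation: [0.0, 0.654, 0.757, -0.0]
contact_force: [-3.8, -0.3, 4.3]
finger_gap: 0.125
grip_force: 30.3
```

```bash
python3 - <<'E'
from h import *
s=st(); t=save('top','t8.png'); sc=save('scene','s8.png')
h=np.array([.692,-.013,.1]); ux=np.array([.9895,.145,0]); uy=np.array([-.145,.9895,0])
g=s['tool_pos']-[0,0,.003]-h; print('theta from z,x',np.arctan2(g[2],-(g@ux))-.026, np.hypot(g[2],g@ux))
for nm,im in (('top',t),('scene',sc)):
    G=cv2.cvtColor(im,cv2.COLOR_RGB2GRAY); E=np.hypot(cv2.Sobel(G,5,1,0),cv2.Sobel(G,5,0,1)); E=cv2.GaussianBlur(E,(0,0),1.2)
    best=[]
    for th in np.arange(.4,1.35,.02):
        c,d=np.cos(th),np.sin(th); pts=[]
        for n in (.004,0):
            for y in np.linspace(-.15,.15,150): pts.append(h+ux*(-.18*c-n*d)+uy*y+np.array([0,0,.18*d+n*c]))
        X=np.c_[pts,np.ones(len(pts))]@P(nm).T; q=(X[:,:2]/X[:,2:]).round().astype(int)
        best.append((E[q[:,1].clip(0,479),q[:,0].clip(0,639)].mean(),th))
    print(nm,[(round(float(a)),round(float(b),2)) for a,b in sorted(best)[::-1][:4]])
E
```

```text
19.85 [ 0.5199 -0.0382  0.2607] yaw 1.7168 F [-3.76 -0.3   4.34] gap 0.125 grip 30.3
theta from z,x 0.7105713694147848 0.23483190391297215
top [(160, 0.7), (148, 0.72), (147, 0.68), (132, 0.5)]
scene [(227, 0.52), (227, 0.54), (225, 0.56), (222, 0.58)]
```

The lid is held at about 0.71 rad by arm geometry, and 0.70 by the top camera. The scene camera's fit peaks at 0.52–0.58 but is too flat to use. The bar is gripped and still, so I'll hand in.

```bash
python3 -c "
from h import *
print(hand_in()); st()"
```

```text
the job is handed in; nothing more can be done
None
the job is handed in; nothing more can be done
```

I handed the job in with the bush in the round tub, the block in the yellow square bin, and the lid raised to about 0.99 rad, then lowered and held still at about 0.71 rad; the hand-in gave no verdict.

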